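# Pack and lock the kitchen medicine caddy

### The arm

A 6-joint arm with a two-finger parallel gripper is mounted at the origin on the work surface. World frame = base frame: x ahead of the robot, y to its left, z up, the work surface at z = 0. Lengths are in m, angles in rad, forces in N, time in s.
With the tool pointing down it reaches from about 0.225 to 0.875 m from the base axis. Payload 3.4 kg.
Tool frame: the origin (TCP) lies on the centre line of the jaws, within the pads' length; the fingertips stand 17 mm ahead of it and the grasp point (between the pads) lies 2 mm behind it (nose_length is the distance from the TCP to the fingertips, in m); z points along the fingers, y is the line along which they close (so a half turn about z gives the same grasp; the last joint's range is limited). The gripper opens to 85 mm and grips with 20 to 120 N. Pads are 22 mm wide; open, the fingers measure 114 mm over their backs; the gripper's body (76 mm by 85 mm) begins 54 mm behind the grasp point. The pads swing forward as they close: fully open they stand 13 mm farther back than shut.
Start: joints at [-1.251, 0.276, 1.505, -0, 1.361, -0.121], TCP at [0.245, -0.52, 0.248] pointing down, gripper open.
Joint ranges: [-2.89, 2.89], [-0.75, 2.08], [0.22, 2.7], [-1.18, 4.32], [0.11, 2.71], [-2.7, 2.7]. Speed limits (rad/s): [2.57, 2.57, 3.14, 3.14, 3.14, 3.14].

### API

Orientations are given as a unit quaternion [w, x, y, z].
In Python, from rig import get_state, get_image, sign_off, find_in, place_of, nose_length gives the robot as it stands.
- The arm moves only by the tool apply_moves, never from a script. Its argument "deltas" is one flat list of numbers, 5 for each row, row after row: the finger opening in mm, from 0 to 85.4, then the shift along the tool's x, y, z in mm, then the turn about the tool's z in degrees. A call has 1 to 12 rows; each row is the pose to reach, as a shift and turn from the pose commanded when the call began, along the tool's axes at that moment; what a row does not reach only later rows make up. A row lasts 1/12 s, in which the tool goes at most 41.7 mm and 7.16 degrees, less where a joint would pass 70% of its speed; a pose out of reach is approached as far as the arm can. A call with a gripper value outside its range is refused whole. The fingers move at their own pace and stop on an object; "squeeze" is the grip in N (left out, the last holds). Time passes only in rows, so rows that repeat a pose let the fingers close. It gives the time, the measured TCP pose, the force, the opening and the grip force at its end, in the units of the state.
- get_state(): the state, without advancing time (a new reading comes with each control period).
- get_image(name): name is "scene" or "top" or "wrist"; returns a dict with "frame" (480x640x3 uint8, red, green, blue), "K" (3x3 intrinsics, pixels), "position" and "orientation" of the camera in the world. Camera axes: x right, y down, z forward; pixel columns grow to the right and rows downward; lengths in m; the calibration is good to about 2 mm. A picture is of the moment at which its call begins. There is no depth.
- sign_off(): hands the job in; it is judged then, once.
Trained networks look in a picture, given as the dict that the camera call returned (one of the last four; its "shot" number tells which), for a name from the list of things; names that differ only in an ending like _2 or _b are one class to them, and where a whole thing is asked for, a point or a joint stands for the part that bears it (a point fixed in the world has none). Each returns a list of dicts, best first, with "score" (0 to 1); they miss things now and then, are a little off and sometimes report something else, mostly with a low value. They report only what shows in the picture. A call takes as long as a camera call.
- find_in(query, picture): "point" ([column, row] in pixels, amid what is visible of it).
- place_of(query, picture): "point" ([column, row] in pixels: a listed point, or the origin of a listed thing).
The state is a dict: "clock": time; "qpos": joint angles; "qd": joint speeds; "effort": joint torques, N m; "position": TCP position; "ee_rot": TCP orientation; "contact_force": force on the tool from outside, world axes, zero at the start; "moment": the same for the moment, N m; "width": finger opening in m; "gripper_force": force on a finger pad.
Only numpy, scipy, OpenCV 4.12 (cv2) and the standard library are available. Lean on these libraries where they do the work, as an engineer would, in place of code of your own. Each camera call takes 0.05 s, during which the arm holds its last target. There are 200 camera calls.

### The job

Stand the two amber medicine jars upright in the two cells of the wooden caddy, one jar in each cell, and let go of them. Then take the key from its rest, push it fully home into the lock on top of the caddy's post, working it past the sticky pins, and turn it a quarter turn clockwise (seen from above) so that the steel bar swings over the jars. The lock springs back, so finish still gripping the key and holding it turned by the key alone, and do not disturb the mug, the small bowl or the pepper mill.

Things in the scene. Friction and masses are not known exactly. Their poses are not given: they have to be found in the camera images.
- jar_a: An amber glass medicine jar with a white screw lid, standing upright on the counter: round, 44 mm across, 78 mm tall, about 0.13 kg. Origin: centre of its underside, z up. The two jars are alike and interchangeable.
- jar_b: An amber glass medicine jar with a white screw lid, standing upright on the counter: round, 44 mm across, 78 mm tall, about 0.13 kg. Origin: centre of its underside, z up. The two jars are alike and interchangeable.
- caddy: Wooden caddy fixed to the counter, yaw within 0.3 rad. Box 85 mm (its x) by 150 mm (y), walls 6 mm thick, 42 mm high, floor 6 mm thick; one divider makes two cells side by side along y, each 73 by 66 mm inside. A 50 mm square post, 91 mm high, stands at its +y end, axis 100 mm from the origin, and carries the lock. Origin: centre of the box's underside, z up.
- cell_0 (a point): Centre of the inner floor of the cell farther from the lock post, 6 mm above the counter.
- cell_1 (a point): Centre of the inner floor of the cell next to the lock post, 6 mm above the counter.
- keyway (a point): Centre of the lock's flat round top face (38 mm across, 107 mm above the counter), on its vertical turning axis, at the mouth of the keyway. z up; x runs along the long side of the keyway and along the steel bar, and turns with the lock. The keyway is a vertical slot open at the top, 13.5 mm (x) by 6.5 mm (y), 34 mm deep or more.
- lock_turn (a joint): Turning angle of the lock in rad: 0 at rest (slot and steel bar along the caddy's +x), growing clockwise seen from above, to a stop at 1.6. A spring brings it back to 0 (about 0.05 N m at a quarter turn).
- lock: The turning part of the lock: a round head 38 mm across with the keyway in its top, and, fixed to it, a flat steel bar, 18 mm wide, 7 mm thick, that reaches 178 mm from its axis, 94 to 101 mm above the counter. Origin and axes as point keyway; the bar lies along its +x. At rest it points to the caddy's +x, off the cells; a quarter turn clockwise brings it just over the jars' lids.
- key: Key standing blade down in its rest, 0.045 kg. Black plastic head 28 mm wide (x), 9 mm thick (y), 40 mm tall; below it a steel blade 28 mm long, 12 mm wide (x), 5 mm thick (y), the last 4 mm stepped in to 10 by 3.4 mm. Origin: centre of the head's underside (on the lock's face when fully home), z up to the head. Alike both ways round; fits the lock either way.
- key_stand: The key's rest, a light wooden block fixed to the counter, 70 mm (x) by 60 mm (y), 40 mm high, with a slot along its x in which the key's blade stands loosely; the underside of the key's head rests on top of it. Origin: centre of its underside.
- mug: White mug, 80 mm across, 90 mm tall, handle to its +y. Leave alone. Origin: centre of its underside.
- ramekin: Small blue bowl, 84 mm across, 40 mm tall. Leave alone. Origin: centre of its underside.
- mill: Dark wooden pepper mill, 54 mm across, 140 mm tall. Leave alone. Origin: centre of its underside.
- slot_mid (a point): Point on the lock's axis inside the keyway, 14 mm below its mouth. Two hidden sticky pins reach in from the short sides, 9 and 18 mm below the mouth, each by chance more or less aside already. The key pushes each aside for good with roughly 4 to 10 N (up to 12 N for both); a slight wiggle may help. The key's play in the slot: 0.13 rad in turning, 0.75 mm sideways.

How it is judged:
By the outcome, as a careful person would: the job done as asked, in the order asked, and still so for the second after the job is handed in, while the arm keeps its last pose, push and grip.
It also fails if it takes over 72 s, if anything falls off the work surface, if the arm or the gripper's body presses on something with over 40 N, if the wrist force passes 120 N, or if a joint passes its speed limit or range.

## Working session

There is one attempt and no reset: what is moved stays moved. The work goes in short steps, Python scripts to look and compute and a tool call to move; the robot and the scene stay as the last step left them, time stands still between calls to the robot, and variables do not carry over. Pictures are saved under pics/ and viewed, at most 10 in all, crops included, and the job is handed in when it is done.

Besides the shell and the picture viewer there is one more tool, called as name(argument=value, ...), one argument or row to a line, values as JSON. apply_moves: Moves the arm, as the interface text tells. Its arguments: {"type":"object","properties":{"deltas":{"type":"array"},"squeeze":{"type":"number"}},"required":["deltas"]}

```bash
ls; mkdir -p pics
cat > h.py <<'E'
import numpy as np, cv2
from scipy.spatial.transform import Rotation as R
from rig import *
def rot(q): return R.from_quat([q[1],q[2],q[3],q[0]]).as_matrix()
def ray(p,px):
    d=np.linalg.inv(p["K"])@np.array([px[0],px[1],1.]); return np.array(p["position"]),rot(p["orientation"])@d
def at_z(p,px,z):
    o,d=ray(p,px); return o+d*(z-o[2])/d[2]
def tri(obs):
    A=np.zeros((3,3));b=np.zeros(3)
    for p,px in obs:
        o,d=ray(p,px);d=d/np.linalg.norm(d);M=np.eye(3)-np.outer(d,d);A+=M;b+=M@o
    x=np.linalg.solve(A,b)
    return x
def proj(p,X):
    c=rot(p["orientation"]).T@(np.array(X)-p["position"]);u=p["K"]@c;return u[:2]/u[2]
def save(p,n): cv2.imwrite(f"pics/{n}.png",p["frame"][...,::-1])
E
python3 - <<'E'
from h import *
s=get_state();print({k:np.round(v,3).tolist() for k,v in s.items()},nose_length)
P={n:get_image(n) for n in("scene","top")}
for n,p in P.items(): save(p,n+"0");print(n,np.round(p["position"],3),np.round(p["orientation"],3),p["K"][0][0])
Z=dict(jar_a=0,caddy=0,cell_0=.006,cell_1=.006,keyway=.107,key=.04,key_stand=0,mug=0,ramekin=0,mill=0)
for q in Z:
  for n,p in P.items():
    print(q,n,[(np.round(r["point"]).tolist(),round(r["score"],2),np.round(at_z(p,r["point"],Z[q]),3)[:2].tolist()) for r in place_of(q,p)[:3]])
E
```

```text
pics
{'clock': 0.0, 'qpos': [-1.251, 0.277, 1.506, -0.0, 1.361, -0.121], 'qd': [-0.001, -0.0, 0.0, -0.001, -0.001, -0.001], 'effort': [0.0, -41.677, -24.581, -0.0, 0.011, -0.0], 'position': [0.245, -0.52, 0.247], 'ee_rot': [-0.001, 0.976, 0.219, -0.0], 'contact_force': [-0.841, -1.105, -0.412], 'moment': [0.013, 0.022, 0.013], 'gripper_force': 0.0, 'width': 0.085} 0.017
scene [0.909 0.625 0.779] [-0.11   0.23   0.879 -0.402] 525.8782703080188
top [ 0.453 -0.022  1.098] [ 0.016 -0.701  0.712 -0.039] 514.9022912374995
jar_a scene [([234.0, 223.0], 0.95, [0.614, -0.288]), ([287.0, 213.0], 0.91, [0.489, -0.261])]
jar_a top [([434.0, 197.0], 0.9, [0.607, -0.295]), ([428.0, 250.0], 0.7, [0.492, -0.279]), ([287.0, 304.0], 0.56, [0.383, 0.023])]
caddy scene []
caddy top [([283.0, 224.0], 0.69, [0.551, 0.031])]
cell_0 scene [([333.0, 315.0], 0.85, [0.557, 0.066]), ([316.0, 290.0], 0.79, [0.552, -0.007])]
cell_0 top [([265.0, 221.0], 0.85, [0.558, 0.069]), ([301.0, 228.0], 0.56, [0.543, -0.009])]
cell_1 scene [([333.0, 315.0], 0.85, [0.557, 0.066]), ([316.0, 290.0], 0.79, [0.552, -0.007])]
cel
[... 294 characters left out ...]
([141.0, 272.0], 0.6, [0.455, 0.317])]
key_stand scene [([459.0, 399.0], 0.86, [0.463, 0.321])]
key_stand top [([148.0, 272.0], 0.62, [0.455, 0.314])]
mug scene [([357.0, 448.0], 0.87, [0.658, 0.309]), ([466.0, 383.0], 0.28, [0.431, 0.303])]
mug top [([154.0, 176.0], 0.87, [0.658, 0.305])]
ramekin scene [([398.0, 272.0], 0.97, [0.376, 0.027]), ([322.0, 304.0], 0.4, [0.559, 0.027]), ([350.0, 303.0], 0.17, [0.509, 0.052])]
ramekin top [([286.0, 304.0], 0.56, [0.383, 0.026])]
mill scene [([244.0, 183.0], 0.82, [0.53, -0.426]), ([334.0, 314.0], 0.65, [0.551, 0.06]), ([233.0, 224.0], 0.48, [0.617, -0.285])]
mill top [([497.0, 239.0], 0.98, [0.513, -0.429]), ([148.0, 270.0], 0.63, [0.459, 0.315])]
```

View pics/top0.png

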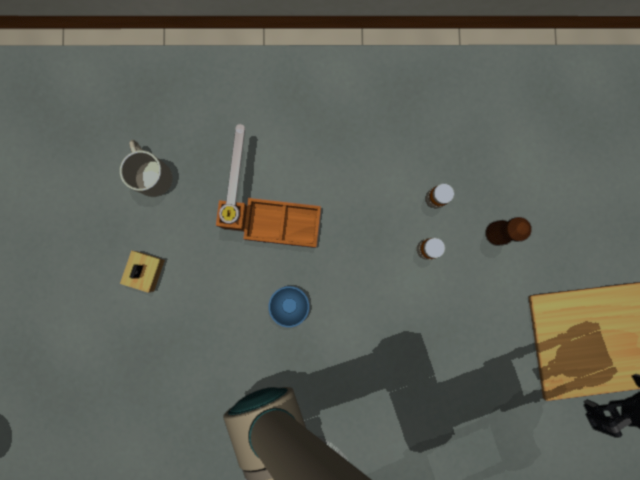

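View pics/scene0.png

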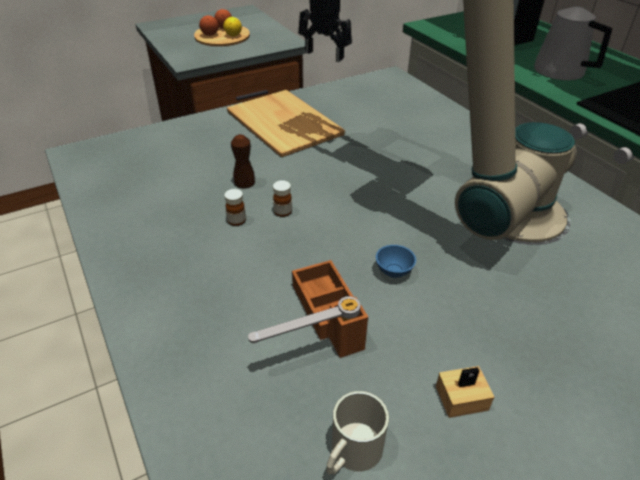

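The top view shows the caddy at (283,224) with its post and lock at (229,213). The bar points up (+x) to (240,127), the jar lids are at (443,194) and (433,248), and the key in its stand is at (138,270). All of this agrees with the networks. I'll move above the jars to refine their positions with the wrist camera.

apply_moves(
  deltas=[85, 378, -87, 0, -56.7, 85, 378, -87, 0, -56.7, 85, 378, -87, 0, -56.7, 85, 378, -87, 0, -56.7, 85, 378, -87, 0, -56.7, 85, 378, -87, 0, -56.7, 85, 378, -87, 0, -56.7, 85, 378, -87, 0, -56.7, 85, 378, -87, 0, -56.7, 85, 378, -87, 0, -56.7, 85, 378, -87, 0, -56.7, 85, 378, -87, 0, -56.7],
)

```text
clock: 2.1
position: [0.5501, -0.2799, 0.248]
ee_rot: [-0.0, 0.754, 0.656, -0.001]
contact_force: [-0.3, -1.3, 0.6]
width: 0.085
gripper_force: 0.0
```

```bash
cat >> h.py <<'E'
def yaw(q):
    x=rot(q)[:,0]; return np.arctan2(x[1],x[0])
def go(X,psi=None):
    s=get_state(); r=rot(s["ee_rot"]); d=r.T@(np.array(X)-s["position"])*1000
    t=0 if psi is None else -np.degrees((psi-yaw(s["ee_rot"])+np.pi)%(2*np.pi)-np.pi)
    print("delta",np.round(d,1),"turn",round(t,1))
E
python3 - <<'E'
from h import *
s=get_state();print(np.round(s["position"],4),yaw(s["ee_rot"]),np.round(s["qpos"],2))
p=get_image("wrist");t=get_image("top");c=get_image("scene");save(p,"w1");print(np.round(p["position"],3))
for n,p in(("w",p),("t",t),("s",c)):
  for f in (place_of,find_in): print(n,[(np.round(r["point"]).tolist(),round(r["score"],2),np.round(at_z(p,r["point"],0),3)[:2].tolist()) for r in f("jar_a",p)[:3]])
E
```

```text
[ 0.5501 -0.2799  0.248 ] 1.4320829243515962 [-0.58  0.34  1.41 -0.    1.39 -0.44]
[ 0.559 -0.212  0.373]
w [([364.0, 213.0], 0.79, [0.606, -0.298]), ([260.0, 208.0], 0.59, [0.491, -0.276])]
w [([368.0, 226.0], 0.77, [0.609, -0.313]), ([251.0, 221.0], 0.66, [0.48, -0.289])]
t [([427.0, 246.0], 0.94, [0.5, -0.278]), ([434.0, 197.0], 0.86, [0.606, -0.296])]
t [([431.0, 250.0], 0.92, [0.493, -0.285]), ([439.0, 195.0], 0.88, [0.61, -0.308])]
s [([232.0, 221.0], 0.93, [0.615, -0.297]), ([283.0, 212.0], 0.83, [0.496, -0.27])]
s [([233.0, 211.0], 0.88, [0.599, -0.33]), ([284.0, 199.0], 0.85, [0.471, -0.317])]
```

View pics/w1.png

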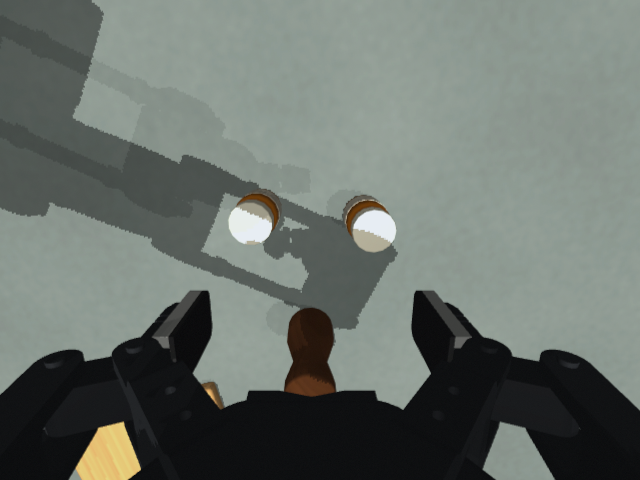

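The wrist view shows both lids, at (250,223) and (374,230), clear of the fingers. I'll compute positions from the lid plane.

Run:
```python
from h import *
p=get_image("wrist")
for px in((250.5,223),(374,230)): print(at_z(p,px,.078))
t=cv2.imread("pics/top0.png");tp=get_image("top")
for px in((433,248),(443,194.5)): print(at_z(tp,px,.078))
go([.493,-.276,.058],1.43);go([.493,-.276,.16],1.43)
```

```text
[ 0.4946993  -0.27598785  0.078     ]
[ 0.60327973 -0.29795133  0.078     ]
[ 0.49271279 -0.27140213  0.078     ]
[ 0.60009365 -0.29516608  0.078     ]
delta [ -3.5 -56.9 190.4] turn -0.0
delta [ -3.5 -56.9  88.4] turn -0.0
```

apply_moves(
  deltas=[85, -3, -56, 90, 0, 85, -3, -56, 90, 0, 85, -3, -56, 110, 0, 85, -3, -56, 140, 0, 85, -3, -56, 165, 0, 85, -3, -56, 188, 0, 85, -3, -56, 188, 0, 30, -3, -56, 188, 0, 30, -3, -56, 188, 0, 30, -3, -56, 188, 0, 30, -3, -56, 188, 0, 30, -3, -56, 188, 0],
  squeeze=30,
)

```text
clock: 3.65
position: [0.4952, -0.276, 0.0624]
ee_rot: [0.002, 0.755, 0.656, 0.0]
contact_force: [-0.3, -0.3, 6.0]
width: 0.0402
gripper_force: 29.8
```

apply_moves(
  deltas=[30, 0, 0, 0, 0, 30, 0, 0, 0, 0, 30, 0, 0, 0, 0, 30, 0, 0, 0, 0, 30, 0, 0, -30, 0, 30, 0, 0, -60, 0, 30, 0, 0, -90, 0],
)

```text
clock: 4.23
position: [0.4939, -0.2749, 0.1515]
ee_rot: [-0.0, 0.755, 0.656, -0.0]
contact_force: [0.1, -0.8, -1.7]
width: 0.0401
gripper_force: 30.4
```

Run:
```python
from h import *
s=get_state();print(np.round(s["position"],4),yaw(s["ee_rot"]),s["width"],s["gripper_force"])
# caddy geometry fit: average repeated network reports, both cameras
a={q:[] for q in("cell_0","keyway")}; C=[]
for n in("top","scene")*2:
  p=get_image(n)
  for q,z in(("cell_0",.006),("keyway",.107)):
    for r in place_of(q,p)[:2]:
      X=at_z(p,r["point"],z); 
      if .5<X[0]<.6 and -.05<X[1]<.16: print(n,q,np.round(X,4)[:2],round(r["score"],2))
```

```text
[ 0.4939 -0.2749  0.1515] 1.4304693322283952 0.04010437371579971 30.381581699475646
top cell_0 [0.5499 0.0675] 0.97
top cell_0 [ 0.5551 -0.0106] 0.79
top keyway [0.5718 0.1288] 0.93
scene cell_0 [0.5519 0.0657] 0.76
scene cell_0 [ 0.5511 -0.0071] 0.63
scene keyway [0.5656 0.1316] 0.77
top cell_0 [ 0.5483 -0.006 ] 0.81
top cell_0 [0.5561 0.0727] 0.58
top keyway [0.5683 0.13  ] 0.89
scene cell_0 [0.5542 0.0673] 0.77
scene cell_0 [ 0.5551 -0.0052] 0.59
scene keyway [0.5686 0.136 ] 0.68
```

Run:
```python
from h import *
go([.5575,.066,.1515],1.44);go([.549,-.005,.1515],1.44)
```

```text
delta [346.6  15.3  -1.9] turn -0.6
delta [275.1  16.8  -1.9] turn -0.6
```

apply_moves(
  deltas=[30, 40, 2, 0, -0.6, 30, 80, 4, 0, -0.6, 30, 120, 6, 0, -0.6, 30, 160, 8, 0, -0.6, 30, 200, 10, 0, -0.6, 30, 240, 12, 0, -0.6, 30, 280, 13, 0, -0.6, 30, 310, 14, 0, -0.6, 30, 335, 15, 0, -0.6, 30, 346, 15, 0, -0.6, 30, 346, 15, 0, -0.6, 30, 346, 15, 0, -0.6],
)

```text
clock: 5.83
position: [0.5572, 0.0649, 0.1499]
ee_rot: [0.0, 0.751, 0.66, -0.001]
contact_force: [-0.1, -1.0, -1.8]
width: 0.04
gripper_force: 30.3
```

Run:
```python
from h import *
s=get_state();print(np.round(s["position"],4),yaw(s["ee_rot"]))
p=get_image("wrist");f=p["frame"][...,::-1].copy()
y=.125
def C(u,v,z,o=np.array([.5555,.0315])): 
    return [*(o+u*np.array([np.cos(y),-np.sin(y)])+v*np.array([np.sin(y),np.cos(y)])),z]
for u,v in((-.0425,-.075),(.0425,-.075),(-.0425,.075),(.0425,.075)):
    cv2.circle(f,tuple(int(a) for a in proj(p,C(u,v,.042))),3,(0,255,0),1)
cv2.circle(f,tuple(int(a) for a in proj(p,C(0,.1,.107))),3,(0,0,255),1)
cv2.circle(f,tuple(int(a) for a in proj(p,C(.178,.1,.101))),3,(255,0,255),1)
cv2.imwrite("pics/w2.png",f)
```

```text
[0.5572 0.0649 0.1499] 1.442309186169737
```

View pics/w2.png

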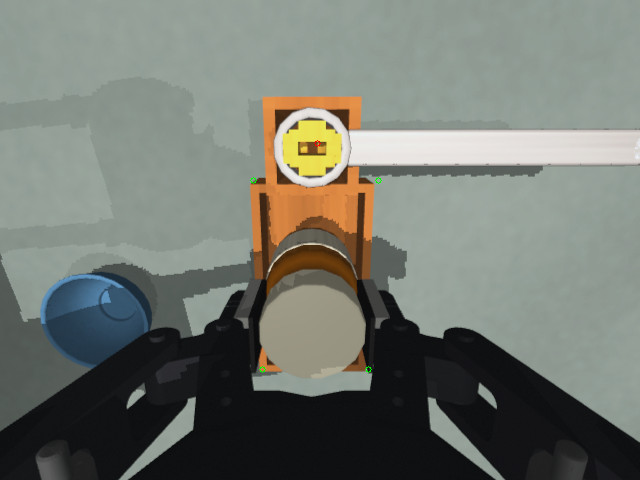

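The wrist view shows the keyway at (312,148), the bar running right along row 147, and the box edges near columns 252–376. The grasped jar sits between the pads. I'll refine the caddy pose from this.

Run:
```python
from h import *
p=get_image("wrist")
k=at_z(p,(312.3,148.5),.107);print("key",k,"head",at_z(p,(312.5,147),.107))
b1=at_z(p,(400,147.5),.101);b2=at_z(p,(620,147),.101);d=b2-b1;print("bar yaw",np.arctan2(d[1],d[0]))
L=at_z(p,(252,183),.042);Rr=at_z(p,(376,183),.042);print("mid",(L+Rr)/2,"w",np.linalg.norm(L-Rr))
y=-np.arctan2(d[1],d[0]);Y=np.array([np.sin(y),np.cos(y)])
c1=k[:2]-.064*Y;c0=k[:2]-.136*Y;print(c1,c0)
go([*c1,.12],np.pi/2-y)
```

```text
key [0.5653553 0.1280833 0.107    ] head [0.56553908 0.12875912 0.107     ]
bar yaw -0.1272544953528162
mid [0.56345807 0.10375415 0.042     ] w 0.08450382597151551
[0.55723297 0.0646008 ] [ 0.54809536 -0.00681701]
delta [ 0.8 -0.1 30.1] turn -0.2
```

apply_moves(
  deltas=[30, 0, 0, 30, 0, 30, 0, 0, 55, 0, 30, 0, 0, 70, 0, 30, 0, 0, 77, 0, 30, 0, 0, 81, 0, 30, 0, 0, 82, 0, 30, 0, 0, 82, 0, 60, 0, 0, 82, 0, 75, 0, 0, 82, 0, 75, 0, 0, 82, 0, 75, 0, 0, 82, 0],
)

```text
clock: 6.85
position: [0.558, 0.0653, 0.0689]
ee_rot: [0.0, 0.752, 0.66, 0.0]
contact_force: [-0.2, 0.9, 0.2]
width: 0.0748
gripper_force: 0.0
```

apply_moves(
  deltas=[75, 0, 0, 0, 0, 75, 0, 0, -15, 0, 75, 0, 0, -45, 0, 80, 0, 0, -85, 0, 85, 0, 0, -125, 0, 85, 0, 0, -125, 0],
)

```text
clock: 7.35
position: [0.5624, 0.0654, 0.2016]
ee_rot: [0.005, 0.751, 0.66, 0.006]
contact_force: [1.4, 0.0, 0.2]
width: 0.085
gripper_force: 0.0
```

Run:
```python
from h import *
p=get_image("wrist");save(p,"w3")
for n,p in(("w",p),("t",get_image("top")),("s",get_image("scene"))): print(n,[(np.round(r["point"]).tolist(),round(r["score"],2),np.round(at_z(p,r["point"],.006 if at_z(p,r["point"],0)[1]>-.1 else 0),3)[:2].tolist()) for r in place_of("jar_a",p)[:3]])
go([.602,-.297,.193],1.443)
```

```text
w [([302.0, 216.0], 0.83, [0.556, 0.065])]
t [([433.0, 196.0], 0.84, [0.609, -0.295])]
s [([335.0, 317.0], 0.72, [0.557, 0.072]), ([324.0, 304.0], 0.18, [0.559, 0.034])]
delta [-353.3   92.3   -1.6] turn -0.1
```

apply_moves(
  deltas=[85, -353, 91, 0, 0, 85, -353, 91, 0, 0, 85, -353, 91, 0, 0, 85, -353, 91, 0, 0, 85, -353, 91, 0, 0, 85, -353, 91, 0, 0, 85, -353, 91, 0, 0, 85, -353, 91, 0, 0, 85, -353, 91, 0, 0, 85, -353, 91, 0, 0, 85, -353, 91, 0, 0, 85, -353, 91, 0, 0],
)

```text
clock: 8.65
position: [0.6012, -0.2958, 0.1915]
ee_rot: [-0.002, 0.752, 0.66, -0.0]
contact_force: [-0.0, 0.7, 0.1]
width: 0.0848
gripper_force: 0.0
```

apply_moves(
  deltas=[85, 0, 0, 40, 0, 85, 0, 0, 75, 0, 85, 0, 0, 105, 0, 85, 0, 0, 125, 0, 85, 0, 0, 132, 0, 30, 0, 0, 132, 0, 30, 0, 0, 132, 0, 30, 0, 0, 132, 0, 30, 0, 0, 132, 0, 30, 0, 0, 132, 0, 30, 0, 0, 132, 0, 30, 0, 0, 132, 0],
)

```text
clock: 9.65
position: [0.6036, -0.2971, 0.0638]
ee_rot: [0.002, 0.752, 0.66, 0.001]
contact_force: [1.3, 1.7, 7.1]
width: 0.0396
gripper_force: 30.0
```

apply_moves(
  deltas=[30, 0, 0, 0, 0, 30, 0, 0, 0, 0, 30, 0, 0, -30, 0, 30, 0, 0, -65, 0, 30, 0, 0, -89, 0, 30, 0, 0, -89, 0, 30, 0, 0, -89, 0],
)

```text
clock: 10.23
position: [0.6025, -0.2971, 0.1522]
ee_rot: [0.002, 0.752, 0.66, 0.0]
contact_force: [0.1, 0.1, -3.0]
width: 0.0394
gripper_force: 30.1
```

Run:
```python
from h import *
s=get_state();print(np.round(s["position"],4),yaw(s["ee_rot"]))
go([.5481,-.0068,.150],1.443)
```

```text
[ 0.6025 -0.2971  0.1522] 1.4407197870456783
delta [280.8 -91.6   1.4] turn -0.1
```

apply_moves(
  deltas=[30, 36, -12, 0, 0, 30, 72, -24, 0, 0, 30, 108, -36, 0, 0, 30, 144, -48, 0, 0, 30, 180, -60, 0, 0, 30, 215, -71, 0, 0, 30, 245, -81, 0, 0, 30, 268, -88, 0, 0, 30, 281, -92, 0, 0, 30, 281, -92, 0, 0, 30, 281, -92, 0, 0],
)

```text
clock: 11.15
position: [0.5466, -0.0061, 0.1493]
ee_rot: [-0.0, 0.751, 0.66, -0.001]
contact_force: [0.2, -0.4, -1.2]
width: 0.0397
gripper_force: 30.0
```

apply_moves(
  deltas=[30, 0, 0, 30, 0, 30, 0, 0, 55, 0, 30, 0, 0, 70, 0, 30, 0, 0, 77, 0, 30, 0, 0, 81, 0, 30, 0, 0, 82, 0, 30, 0, 0, 82, 0, 60, 0, 0, 82, 0, 75, 0, 0, 82, 0, 75, 0, 0, 82, 0, 75, 0, 0, 82, 0],
)

```text
clock: 12.07
position: [0.5478, -0.0066, 0.0685]
ee_rot: [0.001, 0.752, 0.66, 0.0]
contact_force: [-0.5, -0.2, -0.7]
width: 0.075
gripper_force: 0.0
```

apply_moves(
  deltas=[75, 0, 0, 0, 0, 75, 0, 0, -15, 0, 75, 0, 0, -45, 0, 80, 0, 0, -85, 0, 85, 0, 0, -125, 0, 85, 0, 0, -125, 0, 85, 0, 0, -125, 0],
)

```text
clock: 12.65
position: [0.549, -0.0062, 0.1961]
ee_rot: [0.003, 0.751, 0.66, 0.002]
contact_force: [0.1, -0.5, 0.2]
width: 0.085
gripper_force: 0.0
```

Run:
```python
from h import *
s=get_state();print(np.round(s["position"],4),yaw(s["ee_rot"]))
p=get_image("wrist");t=get_image("top")
f=cv2.hconcat([p["frame"][::,160:480],cv2.resize(t["frame"][150:330,100:340],(480,360)).copy() if 0 else cv2.copyMakeBorder(cv2.resize(t["frame"][150:330,100:340],(480,360)),0,120,0,0,cv2.BORDER_CONSTANT)])
cv2.imwrite("pics/m4.png",f[...,::-1])
```

```text
[ 0.549  -0.0062  0.1961] 1.4410347980334808
```

View pics/m4.png

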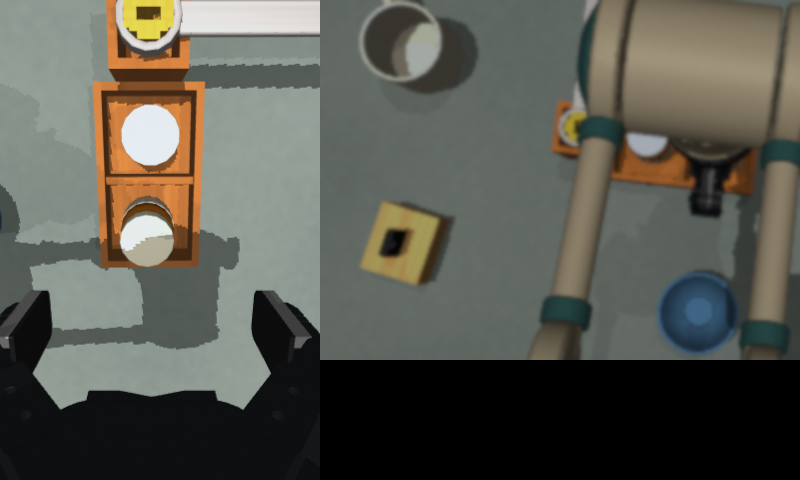

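Both jars stand upright, one per cell, with lids at (150,135) and (147,240) in the left half. The keyway is at (150,12). Next I'll look at the key from above.

apply_moves(
  deltas=[85, 243, -125, -60, 0, 85, 243, -125, -60, 0, 85, 243, -125, -60, 0, 85, 243, -125, -60, 0, 85, 243, -125, -60, 0, 85, 243, -125, -60, 0, 85, 243, -125, -60, 0, 85, 243, -125, -60, 0, 85, 243, -125, -60, 0, 85, 243, -125, -60, 0, 85, 243, -125, -60, 0],
)

```text
clock: 13.67
position: [0.4545, 0.2499, 0.2518]
ee_rot: [-0.0, 0.752, 0.659, -0.002]
contact_force: [-0.5, 0.8, 0.5]
width: 0.0851
gripper_force: 0.0
```

Run:
```python
from h import *
s=get_state();print(np.round(s["position"],4),yaw(s["ee_rot"]))
p=get_image("wrist");print(p["position"])
for q,z in(("key",.04),("key_stand",0)):
  print(q,[(np.round(r["point"]).tolist(),round(r["score"],2),np.round(at_z(p,r["point"],z),3)[:2].tolist()) for r in place_of(q,p)[:2]])
c=proj(p,[.456,.317,.06]).astype(int);print(c)
x0=max(0,min(440,c[0]-100));y0=max(0,min(330,c[1]-75));print(x0,y0)
cv2.imwrite("pics/w5.png",cv2.resize(p["frame"][y0:y0+150,x0:x0+200],None,fx=4,fy=4,interpolation=cv2.INTER_CUBIC)[...,::-1])
```

```text
[0.4545 0.2499 0.2518] 1.4396808762579392
[0.46329183 0.31795859 0.37669795]
key [([306.0, 138.0], 0.65, [0.458, 0.319]), ([412.0, 339.0], 0.2, [0.547, 0.089])]
key_stand [([307.0, 137.0], 0.76, [0.458, 0.321])]
[304 141]
204 66
```

View pics/w5.png

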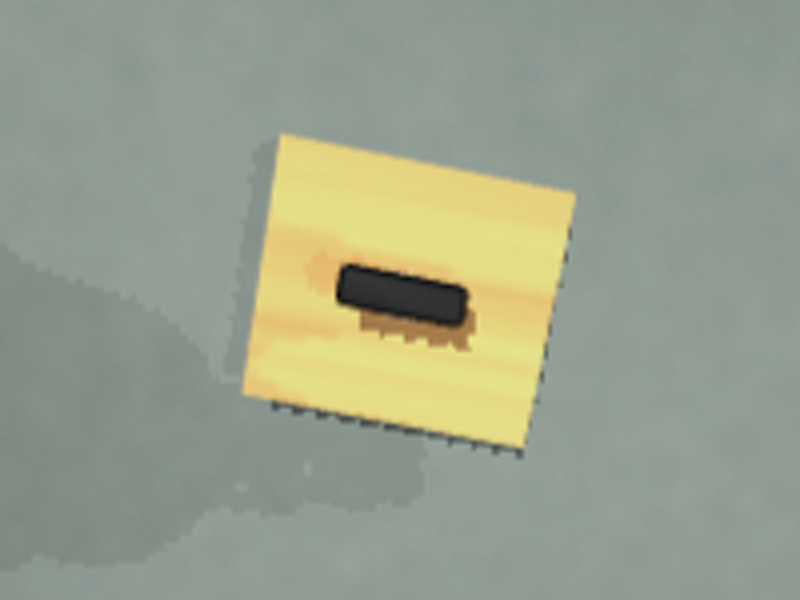

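The crop shows the key head as a dark bar centred near crop (402,294), i.e. pixel (304,139), tilted about 0.19 rad in the image. I'll measure it, then turn the tool to the grasp yaw and measure again with the camera directly above.

```bash
cat >> h.py <<'E'
def keyrect(p,guess,z):
    c=proj(p,guess); g=p["frame"].max(2).astype(int)
    m=((g<75)).astype(np.uint8)
    n,l,st,ce=cv2.connectedComponentsWithStats(m)
    best=min((i for i in range(1,n) if 60<st[i,4]<3000),key=lambda i:np.hypot(*(ce[i]-c)))
    cn,_=cv2.findContours((l==best).astype(np.uint8),cv2.RETR_EXTERNAL,cv2.CHAIN_APPROX_NONE)
    r=cv2.minAreaRect(cn[0]); b=cv2.boxPoints(r); W=np.array([at_z(p,q,z) for q in b])
    e=max((W[1]-W[0],W[2]-W[1]),key=np.linalg.norm); a=np.arctan2(e[1],e[0])
    a=(a+np.pi/2)%np.pi-np.pi/2
    return W.mean(0),a,r,st[best,4],ce[best],at_z(p,ce[best],z)
E
python3 - <<'E'
from h import *
p=get_image("wrist")
k=keyrect(p,[.456,.317,.08],.08);print(k)
psi=k[1]+np.pi
go([*(k[0][:2]-.068*np.array([np.cos(psi),np.sin(psi)])),.2516],psi)
E
```

```text
(array([0.45645841, 0.3186503 , 0.08      ]), np.float64(-0.321170061119165), ((303.326904296875, 139.86538696289062), (32.35915756225586, 10.198038101196289), 11.309932708740234), np.int32(321), array([303.31152648, 139.80062305]), array([0.45642756, 0.31872923, 0.08      ]))
delta [55.4 59.2  1.1] turn -79.1
```

apply_moves(
  deltas=[85, 55, 59, 0, -79, 85, 55, 59, 0, -79, 85, 55, 59, 0, -79, 85, 55, 59, 0, -79, 85, 55, 59, 0, -79, 85, 55, 59, 0, -79, 85, 55, 59, 0, -79, 85, 55, 59, 0, -79, 85, 55, 59, 0, -79, 85, 55, 59, 0, -79, 85, 55, 59, 0, -79, 85, 55, 59, 0, -79],
)

```text
clock: 14.87
position: [0.5207, 0.2973, 0.2531]
ee_rot: [-0.0, 0.16, 0.987, -0.0]
contact_force: [0.5, 0.7, 0.9]
width: 0.0848
gripper_force: 0.0
```

apply_moves(
  deltas=[85, 0, 0, 0, 0, 85, 0, 0, 0, 0, 85, 0, 0, 0, 0],
)

```text
clock: 15.12
position: [0.5204, 0.2978, 0.2532]
ee_rot: [-0.0, 0.161, 0.987, -0.0]
contact_force: [-0.5, -0.9, 0.4]
width: 0.0849
gripper_force: 0.0
```

Run:
```python
from h import *
for i in range(2):
  s=get_state();print(np.round(s["position"],4),yaw(s["ee_rot"]),s["qpos"][5])
  p=get_image("wrist")
  k=keyrect(p,[.456,.318,.08],.08);print(k)
x0,y0=int(k[4][0])-50,int(k[4][1])-40
save(p,"w6full")
psi=k[1]+np.pi
go([*k[0][:2],.062],psi)
```

```text
[0.5204 0.2978 0.2532] 2.8174908118609583 -0.842911026094144
(array([0.4560453 , 0.31880943, 0.08      ]), np.float64(-0.3200209634210416), ((311.5, 142.0), (32.0, 9.0), 90.0), np.int32(322), array([311.47204969, 142.09937888]), array([0.45596247, 0.3188123 , 0.08      ]))
[0.5204 0.2979 0.2532] 2.817987824141162 -0.8432713937991939
(array([0.45639809, 0.31872278, 0.08      ]), np.float64(-0.3194941642663245), ((311.5, 142.5), (33.0, 9.0), 90.0), np.int32(324), array([311.45987654, 142.2037037 ]), array([0.45599647, 0.3188215 , 0.08      ]))
delta [ 67.3  -0.6 191.2] turn -0.2
```

apply_moves(
  deltas=[40, 35, 0, 30, 0, 40, 67.5, -0.6, 60, 0, 40, 67.5, -0.6, 95, 0, 40, 67.5, -0.6, 130, 0, 40, 67.5, -0.6, 160, 0, 40, 67.5, -0.6, 180, 0, 40, 67.5, -0.6, 191, 0, 40, 67.5, -0.6, 191, 0, 40, 67.5, -0.6, 191, 0],
)

```text
clock: 15.97
position: [0.456, 0.3188, 0.062]
ee_rot: [-0.0, 0.16, 0.987, -0.0]
contact_force: [1.2, -0.7, 0.6]
width: 0.04
gripper_force: 0.0
```

apply_moves(
  deltas=[20, 0, 0, 0, 0, 14, 0, 0, 0, 0, 3, 0, 0, 0, 0, 3, 0, 0, 0, 0, 3, 0, 0, 0, 0, 3, 0, 0, 0, 0, 3, 0, 0, 0, 0, 3, 0, 0, 0, 0],
  squeeze=100,
)

```text
clock: 16.63
position: [0.4571, 0.3193, 0.0638]
ee_rot: [0.001, 0.16, 0.987, 0.001]
contact_force: [-0.5, -0.6, 6.0]
width: 0.0078
gripper_force: 97.7
```

Run:
```python
from h import *
s=get_state();print(np.round(s["position"],4),yaw(s["ee_rot"]),s["width"],s["gripper_force"],s["contact_force"],s["moment"])
```

```text
[0.4571 0.3193 0.0638] 2.819599954461478 0.007797436199819995 97.71320700645447 [-0.51837801 -0.5937176   6.01637763] [-0.00683304  0.05194722  0.04987036]
```

apply_moves(
  deltas=[3, 0, 0, -4, 0, 3, 0, 0, -12, 0, 3, 0, 0, -25, 0, 3, 0, 0, -45, 0, 3, 0, 0, -75, 0, 3, 0, 0, -110, 0, 3, 0, 0, -145, 0, 3, 0, 0, -175, 0, 3, 0, 0, -188, 0, 3, 0, 0, -188, 0, 3, 0, 0, -188, 0],
)

```text
clock: 17.55
position: [0.4559, 0.3187, 0.2509]
ee_rot: [0.0, 0.16, 0.987, 0.0]
contact_force: [-0.3, 0.2, -0.6]
width: 0.0078
gripper_force: 98.0
```

Run:
```python
from h import *
s=get_state();print(np.round(s["position"],4),yaw(s["ee_rot"]),s["width"],s["gripper_force"],s["contact_force"],s["moment"])
p=get_image("wrist")
f=p["frame"][::,120:520]
cv2.imwrite("pics/w7.png",cv2.resize(f[240:480,100:300],(500,600),interpolation=cv2.INTER_CUBIC)[...,::-1])
k=np.array([.5655,.1285]);psi=np.pi-.127
go([*(k-.0675*np.array([np.cos(psi),np.sin(psi)])),.28],psi)
```

```text
[0.4559 0.3187 0.2509] 2.8196887702872204 0.007827812136646442 97.9978895187378 [-0.29050134  0.18481954 -0.57893334] [ 0.00995805 -0.01609404 -0.03452478]
delta [-230.8 -132.2  -30.6] turn -11.2
```

View pics/w7.png

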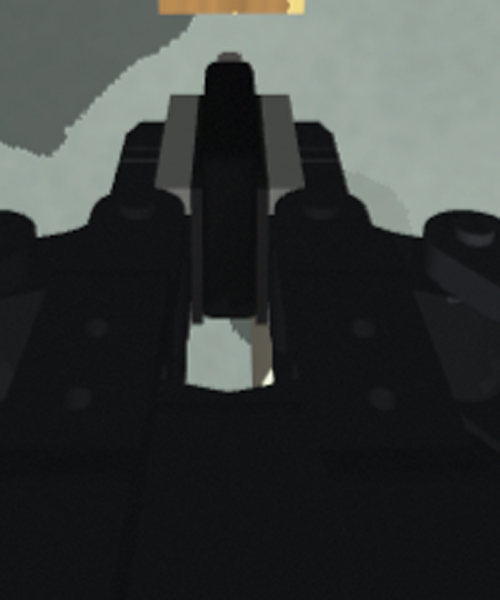

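The key is held upright between the pads, centred at column 312. The blade tip shows at crop (229,55), i.e. pixel (311.6,262). I'll compare with the projection to get its offset in hand.

Run:
```python
from h import *
s=get_state();p=get_image("wrist");r=rot(s["ee_rot"]);T=np.array(s["position"])
g=p["frame"].max(2)[:, 308:316].mean(1)
print([(i,int(g[i])) for i in range(252,400,1) if abs(g[i]-g[i-1])>2])
for dx in(0,1):
  for dz in (-1,1):
    print(dx,dz,[np.round(proj(p,T+r@(np.array(v)+[dx,0,dz])/1000),1).tolist() for v in((14,0,-17),(-14,0,-17),(14,0,23),(5,0,51),(6,0,47))])
```

```text
[(260, 153), (261, 89), (262, 77), (263, 72), (264, 50), (265, 11), (367, 77), (368, 134), (369, 139), (371, 142), (372, 147), (373, 154), (374, 164), (395, 148), (396, 85), (397, 19)]
0 -1 [[313.3, 306.0], [313.1, 374.7], [312.8, 265.2], [312.5, 262.6], [312.6, 263.4]]
0 1 [[313.2, 303.3], [313.1, 371.2], [312.8, 263.7], [312.5, 261.3], [312.6, 262.1]]
1 -1 [[313.3, 303.4], [313.1, 372.4], [312.8, 263.2], [312.6, 260.8], [312.6, 261.6]]
1 1 [[313.2, 300.7], [313.1, 368.9], [312.8, 261.7], [312.5, 259.6], [312.6, 260.4]]
```

apply_moves(
  deltas=[3, -20, -11, -30.6, -5, 3, -55, -31, -30.6, -11.2, 3, -90, -51, -30.6, -11.2, 3, -125, -71, -30.6, -11.2, 3, -160, -91, -30.6, -11.2, 3, -190, -108, -30.6, -11.2, 3, -215, -122, -30.6, -11.2, 3, -231, -132, -30.6, -11.2, 3, -231, -132, -30.6, -11.2, 3, -231, -132, -30.6, -11.2, 3, -231, -132, -30.6, -11.2],
)

```text
clock: 18.57
position: [0.6323, 0.1214, 0.2798]
ee_rot: [-0.002, 0.063, 0.998, 0.0]
contact_force: [-0.2, 0.4, -0.0]
width: 0.0077
gripper_force: 98.0
```

Run:
```python
from h import *
s=get_state();print(np.round(s["position"],4),yaw(s["ee_rot"]))
p=get_image("wrist");c=proj(p,[.5655,.1285,.107]).astype(int);print(c)
x0,y0=c[0]-40,c[1]-30
cv2.imwrite("pics/w8.png",cv2.resize(p["frame"][y0:y0+60,x0:x0+80],None,fx=10,fy=10,interpolation=cv2.INTER_NEAREST)[...,::-1]);print(x0,y0)
b=[at_z(p,q,.101) for q in((0,0),)]
```

```text
[0.6323 0.1214 0.2798] 3.015662239899621
[310 143]
270 113
```

View pics/w8.png

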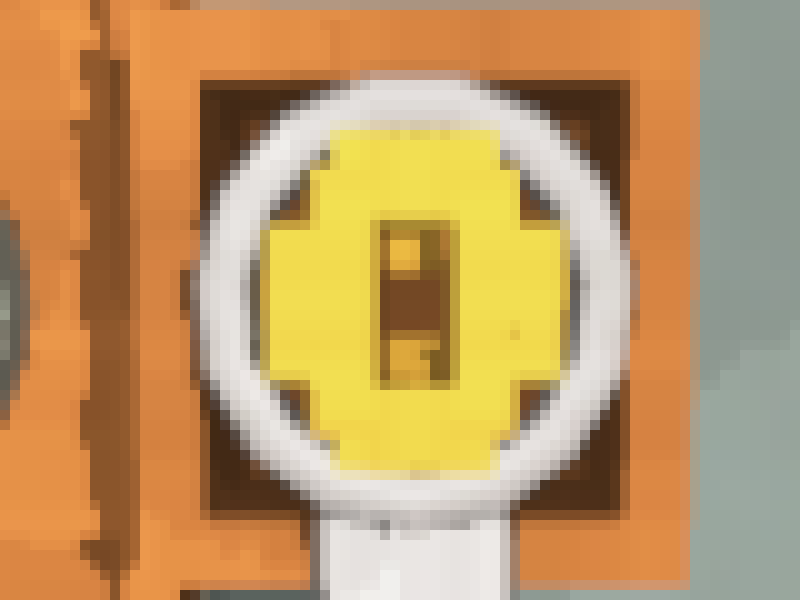

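The lock crop shows the slot centred at crop (414,303), i.e. pixel (310.9,142.8), aligned with the image columns. Two yellowish pins are visible at its short ends. The key sat at (311.5,142.1) in the same relative view, so I know the small correction needed.

apply_moves(
  deltas=[3, 33, 0, 20, 0, 3, 60, -0.4, 50, 0, 3, 66.4, -0.4, 80, 0, 3, 66.4, -0.4, 105, 0, 3, 66.4, -0.4, 115, 0, 3, 66.4, -0.4, 115, 0, 3, 66.4, -0.4, 115, 0, 3, 66.4, -0.4, 115, 0],
  squeeze=110,
)

```text
clock: 19.28
position: [0.569, 0.129, 0.1677]
ee_rot: [0.002, 0.063, 0.998, 0.0]
contact_force: [0.0, 0.0, 0.5]
width: 0.0072
gripper_force: 107.7
```

apply_moves(
  deltas=[3, 0, 0, 2, 0, 3, 0, 0, 4, 0, 3, 0, 0, 6, 0, 3, 0, 0, 8, 0, 3, 0, 0, 9, 0, 3, 0, 0, 9, 0],
)

```text
clock: 19.78
position: [0.5673, 0.1284, 0.1565]
ee_rot: [-0.0, 0.063, 0.998, -0.0]
contact_force: [0.8, -0.1, -0.6]
width: 0.0075
gripper_force: 108.0
```

```bash
cat >> h.py <<'E'
def st():
    s=get_state();r=rot(s["ee_rot"]);k=np.array([.5655,.1285,.107])
    print("pos",np.round(s["position"],4),"psi",round(yaw(s["ee_rot"]),4),"tilt",np.round(r[:2,2],4),"F_tool",np.round(r.T@s["contact_force"],1),"M_tool",np.round(r.T@s["moment"],2),"w",round(s["width"],4),"g",round(s["gripper_force"]),"q6",round(s["qpos"][5],3),"t",s["clock"])
E
python3 -c "
from h import *
st()"
```

```text
pos [0.5673 0.1284 0.1565] psi 3.015 tilt [-0.0008 -0.0002] F_tool [-0.8  0.   0.6] M_tool [-0.02  0.04  0.03] w 0.0075 g 108 q6 -1.341 t 19.7833
```

apply_moves(
  deltas=[3, 0, 0, 0.7, 0, 3, 0, 0, 1.4, 0, 3, 0, 0, 2.1, 0, 3, 0, 0, 2.8, 0, 3, 0, 0, 3.5, 0, 3, 0, 0, 3.5, 0],
)

```text
clock: 20.28
position: [0.5675, 0.1286, 0.1541]
ee_rot: [0.0, 0.063, 0.998, 0.0]
contact_force: [-1.5, -0.0, 4.3]
width: 0.0071
gripper_force: 108.6
```

```bash
python3 -c "
from h import *
st()"
```

```text
pos [0.5675 0.1286 0.1541] psi 3.0152 tilt [0.0003 0.    ] F_tool [ 1.5 -0.2 -4.3] M_tool [0.08 0.36 0.01] w 0.0071 g 109 q6 -1.341 t 20.2833
```

apply_moves(
  deltas=[3, -0.4, 0, 0, 0, 3, -0.8, 0, 0, 0, 3, -0.8, 0, 0, 0],
)

```text
clock: 20.53
position: [0.5677, 0.1285, 0.1541]
ee_rot: [-0.001, 0.063, 0.998, 0.0]
contact_force: [-3.0, 0.1, 5.8]
width: 0.0077
gripper_force: 108.7
```

```bash
python3 -c "
from h import *
st()"
```

```text
pos [0.5677 0.1285 0.1541] psi 3.0152 tilt [-0.001   0.0001] F_tool [ 3.  -0.3 -5.8] M_tool [0.04 0.55 0.03] w 0.0077 g 109 q6 -1.342 t 20.5333
```

apply_moves(
  deltas=[3, 0, 0, -2, 0, 3, 0, 0, -2, 0, 3, -1.2, 0, -2, 0, 3, -2.2, 0, -2, 0, 3, -2.2, 0, -2, 0, 3, -2.2, 0, -2, 0],
)

```text
clock: 21.03
position: [0.5682, 0.1283, 0.1548]
ee_rot: [-0.003, 0.063, 0.998, -0.0]
contact_force: [-6.1, 0.5, 4.0]
width: 0.0077
gripper_force: 108.2
```

```bash
python3 -c "
from h import *
st()"
```

```text
pos [0.5682 0.1283 0.1548] psi 3.015 tilt [-0.0055  0.0003] F_tool [ 6.1 -0.3 -4. ] M_tool [ 0.04  1.18 -0.04] w 0.0077 g 108 q6 -1.342 t 21.0333
```

apply_moves(
  deltas=[3, 2, 0, 0, 0, 3, 4, 0, 0, 0, 3, 5, 0, 0, 0, 3, 5, 0, 0, 0, 3, 5, 0, 0, 0],
)

```text
clock: 21.45
position: [0.5664, 0.1287, 0.1555]
ee_rot: [0.001, 0.063, 0.998, -0.0]
contact_force: [-0.6, -0.5, -1.0]
width: 0.0078
gripper_force: 108.1
```

```bash
python3 -c "
from h import *
st()"
```

```text
pos [0.5664 0.1287 0.1555] psi 3.0152 tilt [ 0.0017 -0.0002] F_tool [ 0.5 -0.5  1. ] M_tool [0.02 0.02 0.03] w 0.0078 g 108 q6 -1.34 t 21.45
```

apply_moves(
  deltas=[3, 0, 0, 0, 0, 3, 0, 0, 0, 0, 3, 0, 0, 0, 0],
)

```text
clock: 21.7
position: [0.5658, 0.1287, 0.1554]
ee_rot: [0.0, 0.063, 0.998, -0.0]
contact_force: [-0.2, -0.6, -1.0]
width: 0.0078
gripper_force: 108.1
```

```bash
python3 -c "
from h import *
st()"
```

```text
pos [0.5658 0.1287 0.1554] psi 3.0151 tilt [ 0.0005 -0.0001] F_tool [ 0.1 -0.6  1. ] M_tool [-0.05 -0.01  0.04] w 0.0078 g 108 q6 -1.34 t 21.7
```

apply_moves(
  deltas=[3, 1, 0, 0, 0, 3, 1.5, 0, 0, 0, 3, 1.5, 0, 0, 0, 3, 1.5, 0, 0, 0, 3, 1.5, 0, 0, 0],
)

```text
clock: 22.12
position: [0.5641, 0.1289, 0.1554]
ee_rot: [0.0, 0.063, 0.998, -0.0]
contact_force: [-0.0, -0.3, -0.5]
width: 0.0074
gripper_force: 108.1
```

```bash
python3 -c "
from h import *
st()"
```

```text
pos [0.5641 0.1289 0.1554] psi 3.0152 tilt [ 0.0001 -0.0001] F_tool [-0.  -0.3  0.5] M_tool [-0.03  0.03  0.02] w 0.0074 g 108 q6 -1.34 t 22.1167
```

apply_moves(
  deltas=[3, 1, 0, 0, 0, 3, 1.5, 0, 0, 0, 3, 1.5, 0, 0, 0, 3, 1.5, 0, 0, 0, 3, 1.5, 0, 0, 0],
)

```text
clock: 22.53
position: [0.5635, 0.129, 0.1556]
ee_rot: [0.001, 0.063, 0.998, -0.0]
contact_force: [2.4, -0.6, -1.6]
width: 0.0075
gripper_force: 107.9
```

```bash
python3 -c "
from h import *
st()
p=get_image('wrist');g=p['frame'].max(2)[:, 308:315].mean(1)
print([(i,int(g[i])) for i in range(235,400,1) if abs(g[i]-g[i-1])>3])"
```

```text
pos [0.5635 0.129  0.1556] psi 3.0152 tilt [ 0.002  -0.0002] F_tool [-2.4 -0.3  1.7] M_tool [-0.01 -0.62 -0.06] w 0.0075 g 108 q6 -1.339 t 22.5333
[(235, 88), (236, 84), (242, 105), (243, 135), (244, 140), (245, 136), (246, 129), (247, 124), (249, 116), (250, 120), (251, 143), (261, 128), (262, 85), (264, 71), (265, 13), (367, 153), (368, 240), (395, 225), (396, 131), (397, 23)]
```

apply_moves(
  deltas=[3, -1.5, 0, 0, 0, 3, -3, 0, 0, 0, 3, -3, 0, 0, 0, 3, -3, 0, 0, 0, 3, -3, 0, 0, 0, 3, -3, 0, 1, 0, 3, -3, 0, 2, 0, 3, -3, 0, 3, 0, 3, -3, 0, 4, 0, 3, -3, 0, 4, 0, 3, -3, 0, 4, 0],
)

```text
clock: 23.5
position: [0.5655, 0.1288, 0.1512]
ee_rot: [-0.0, 0.063, 0.998, 0.0]
contact_force: [-0.0, 0.2, -1.3]
width: 0.0074
gripper_force: 107.9
```

```bash
python3 -c "
from h import *
st()"
```

```text
pos [0.5655 0.1288 0.1512] psi 3.0151 tilt [-0.0003  0.    ] F_tool [0.1 0.2 1.3] M_tool [-0.14  0.05  0.02] w 0.0074 g 108 q6 -1.34 t 23.5
```

apply_moves(
  deltas=[3, 0, 0, 1, 0, 3, 0, 0, 2, 0, 3, 0, 0, 3, 0, 3, 0, 0, 4, 0, 3, 0, 0, 5, 0, 3, 0, 0, 6, 0, 3, 0, 0, 6, 0, 3, 0, 0, 6, 0],
)

```text
clock: 24.17
position: [0.565, 0.1288, 0.1454]
ee_rot: [-0.001, 0.063, 0.998, 0.0]
contact_force: [-0.9, 1.1, 1.4]
width: 0.0075
gripper_force: 108.2
```

```bash
python3 -c "
from h import *
st()"
```

```text
pos [0.565  0.1288 0.1454] psi 3.0151 tilt [-0.001   0.0001] F_tool [ 1.   1.  -1.4] M_tool [-0.11  0.29 -0.02] w 0.0075 g 108 q6 -1.34 t 24.1667
```

apply_moves(
  deltas=[3, 0, 0, 1, 0, 3, 0, 0, 2, 0, 3, 0, 0, 3, 0, 3, 0, 0, 4, 0, 3, 0, 0, 5, 0, 3, 0, 0, 6, 0, 3, 0, 0, 7, 0, 3, 0, 0, 8, 0, 3, 0, 0, 8, 0, 3, 0, 0, 8, 0],
)

```text
clock: 25.0
position: [0.5654, 0.1288, 0.1382]
ee_rot: [0.0, 0.063, 0.998, 0.0]
contact_force: [-2.8, 1.2, 8.0]
width: 0.0071
gripper_force: 109.0
```

```bash
python3 -c "
from h import *
st()"
```

```text
pos [0.5654 0.1288 0.1382] psi 3.0152 tilt [0.0001 0.0001] F_tool [ 3.   0.8 -8. ] M_tool [-0.05  0.69 -0.04] w 0.0071 g 109 q6 -1.34 t 25.0
```

apply_moves(
  deltas=[3, 0.5, 0, 1, 0, 3, 0.6, 0, 2, 1, 3, 0.6, 0, 3, -1, 3, 0.6, 0, 4, 1, 3, 0.6, 0, 5, -1, 3, 0.6, 0, 6, 0, 3, 0.6, 0, 6.5, 0, 3, 0.6, 0, 6.5, 0, 3, 0.6, 0, 6.5, 0],
)

```text
clock: 25.75
position: [0.5659, 0.1288, 0.1311]
ee_rot: [0.001, 0.063, 0.998, -0.0]
contact_force: [-0.5, 0.5, 3.2]
width: 0.0079
gripper_force: 108.5
```

```bash
python3 -c "
from h import *
st()"
```

```text
pos [0.5659 0.1288 0.1311] psi 3.0153 tilt [ 0.0021 -0.0002] F_tool [ 0.5  0.4 -3.2] M_tool [-0.06 -0.09 -0.02] w 0.0079 g 108 q6 -1.34 t 25.75
```

apply_moves(
  deltas=[3, 0, 0, 1, 0, 3, 0, 0, 2, 0, 3, 0, 0, 2.5, 0, 3, 0, 0, 2.5, 0, 3, 0, 0, 2.5, 0],
)

```text
clock: 26.17
position: [0.566, 0.1288, 0.1307]
ee_rot: [0.002, 0.063, 0.998, 0.0]
contact_force: [-3.4, -0.3, 14.3]
width: 0.0077
gripper_force: 110.4
```

```bash
python3 -c "
from h import *
st()"
```

```text
pos [0.566  0.1288 0.1307] psi 3.0154 tilt [ 0.0033 -0.0001] F_tool [  3.3  -0.8 -14.3] M_tool [0.1 0.4 0. ] w 0.0077 g 110 q6 -1.34 t 26.1667
```

Firm stop at the expected height, so the key is home. I'll ease the push and turn.

apply_moves(
  deltas=[3, 0, 0, -1, 2, 3, 0, 0, -1.5, 6, 3, 0, 0, -1.5, 11, 3, 0, 0, -1.5, 16, 3, 0, 0, -1.5, 21, 3, 0, 0, -1.5, 26, 3, 0, 0, -1.5, 31, 3, 0, 0, -1.5, 36, 3, 0, 0, -1.5, 41, 3, 0, 0, -1.5, 45, 3, 0, 0, -1.5, 45, 3, 0, 0, -1.5, 45],
)

```text
clock: 27.17
position: [0.5654, 0.1288, 0.1307]
ee_rot: [0.001, 0.44, 0.898, 0.0]
contact_force: [-1.4, 0.9, 7.3]
width: 0.0075
gripper_force: 109.1
```

```bash
python3 -c "
from h import *
st()"
```

```text
pos [0.5654 0.1288 0.1307] psi 2.2298 tilt [ 0.0013 -0.0002] F_tool [ 1.6 -0.6 -7.3] M_tool [ 0.26  0.19 -0.05] w 0.0075 g 109 q6 -0.555 t 27.1667
```

apply_moves(
  deltas=[3, 0, 0, 0, 5, 3, 0, 0, 0, 10, 3, 0, 0, 0, 15, 3, 0, 0, 0, 20, 3, 0, 0, 0, 25, 3, 0, 0, 0, 30, 3, 0, 0, 0, 35, 3, 0, 0, 0, 40, 3, 0, 0, 0, 45, 3, 0, 0, 0, 49, 3, 0, 0, 0, 51, 3, 0, 0, 0, 51],
)

```text
clock: 28.17
position: [0.5654, 0.129, 0.1307]
ee_rot: [0.0, 0.784, 0.62, 0.001]
contact_force: [-0.4, 1.2, 7.7]
width: 0.0072
gripper_force: 109.2
```

```bash
python3 -c "
from h import *
st()
p=get_image('scene');t=get_image('top');save(t,'t9')
f=cv2.resize(p['frame'][190:430,220:500],None,fx=2,fy=2,interpolation=cv2.INTER_CUBIC)
cv2.imwrite('pics/s9.png',f[...,::-1])"
```

```text
pos [0.5654 0.129  0.1307] psi 1.3386 tilt [0.0013 0.0003] F_tool [ 1.1 -0.6 -7.7] M_tool [ 0.25  0.03 -0.03] w 0.0072 g 109 q6 0.336 t 28.1667
```

View pics/s9.png

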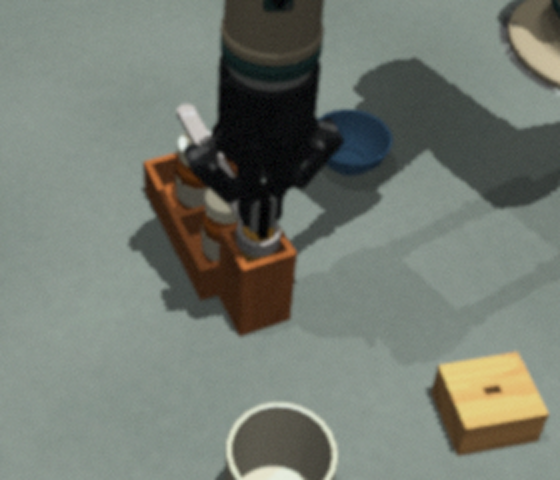

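The scene view shows the steel bar swung over both jars, which stand in their cells; the bar tip is near crop (187,110). The lock may lag by the key's play, so I'll add a little turn and check the bar's angle.

apply_moves(
  deltas=[3, 0, 0, 0, 1, 3, 0, 0, 0, 2, 3, 0, 0, 0, 2.5, 3, 0, 0, 0, 2.5, 3, 0, 0, 0, 2.5, 3, 0, 0, 0, 2.5, 3, 0, 0, 0, 2.5],
)

```text
clock: 28.85
position: [0.5656, 0.129, 0.1307]
ee_rot: [0.0, 0.797, 0.604, 0.001]
contact_force: [-0.7, -0.3, 7.1]
width: 0.0076
gripper_force: 109.1
```

```bash
python3 -c "
from h import *
st()
p=get_image('scene');t=get_image('top')
k=np.array([.5654,.1285]);y=.127
f=p['frame'].copy()
for L,c in((1.45,(255,0,0)),(1.571,(0,255,0))):
  a=-y-L;X=lambda d,s:[*(k+d*np.array([np.cos(a),np.sin(a)])+s*np.array([-np.sin(a),np.cos(a)])),.101]
  for s in(-.009,.009): cv2.line(f,*[tuple(int(round(v)) for v in proj(p,X(d,s))) for d in(.11,.178)],c,1)
c=proj(p,[.55,-.02,.09]).astype(int)
f1=p['frame'][c[1]-40:c[1]+50,c[0]-50:c[0]+50];f2=f[c[1]-40:c[1]+50,c[0]-50:c[0]+50]
cv2.imwrite('pics/s10.png',cv2.resize(cv2.hconcat([f1,f2]),None,fx=4,fy=4,interpolation=cv2.INTER_NEAREST)[...,::-1])"
```

```text
pos [0.5656 0.129  0.1307] psi 1.2962 tilt [0.0017 0.0003] F_tool [-0.5 -0.6 -7.1] M_tool [ 0.23  0.12 -0.07] w 0.0076 g 109 q6 0.379 t 28.85
```

View pics/s10.png

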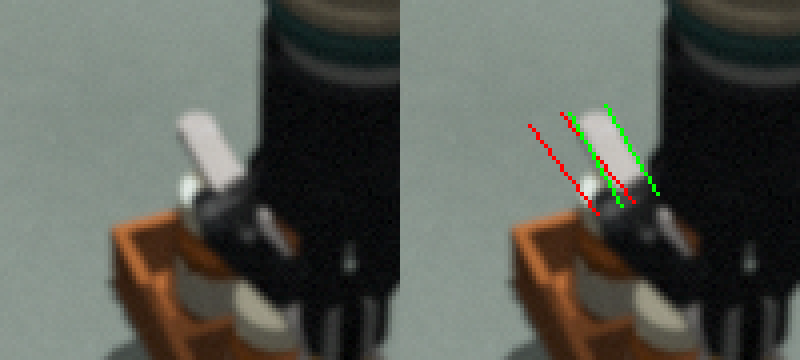

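The bar lies on the predicted quarter-turn outline (green), over both upright jars, and the key is home and held at 109 N grip. Handing in.

```bash
python3 -c "
from rig import *
print(sign_off())"
```

```text
the job is handed in; nothing more can be done
None
```

The job is handed in at about 29 s: both jars stand upright in their cells, and the gripper is holding the key fully home and turned about a quarter turn, with the bar over the jars; I saw no contact with the mug, bowl or mill, and the result of the judging was not shown.

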